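# Set the sandwich warmer's heat lever to green

### The job

Two identical white warming plates stand on the counter. Turn the heat lever of the one that carries the flat steel sandwich container to its green mark, and let go of it. Leave the other warmer's lever as it is and do not shift the sandwich container.

Things in the scene. Friction and masses are not known exactly. Their poses are not given: they have to be found in the camera images.
- sandwich_warmer: White warming plate under the steel container, fixed, 300 x 190 x 45 mm. Origin: centre of underside, at counter height; x runs from lever end to heated end (away from the robot at yaw 0), z up. The lever's vertical pivot: x = -35, y = 0 mm. Flat marks 97 mm from the pivot: blue, yellow, green, red at lever values 0, 0.65, 1.30, 1.95. The other warmer is identical, with a blue canister on it.
- sandwich_lever (a joint): Heat lever angle, rad, 0 to 1.95; sweeps level, counter-clockwise from above as it grows. At q it points from the pivot along angle pi - 1 + q in the warmer's x, y (q = 1: along -x); green mark at 1.30. Grip: upright black round post, 16 mm thick, 70 mm from the pivot, free from 61 to 105 mm above the counter. Arm 84 mm long. About 2 N of friction at the post holds it; no spring or detents.
- canister_lever_knob (a point): Centre of the top of the black lever post on the other warmer, 105 mm above the counter. To be left where it is.
- sandwich_box: Closed flat stainless steel sandwich container, 111 (x) x 161 (y) x 52 mm, loose, about 0.35 kg, standing in the middle of the heated plate of the sandwich warmer (underside 48 mm above the counter). Origin: centre of its underside. To stay where it is.

How it is judged:
By the outcome, as a careful person would: the job done as asked, in the order asked, and still so for the second after the job is handed in, with the robot touching nothing.
It also fails if it takes over 35 s, if anything falls off the work surface, if the arm or the gripper's body presses on something with over 40 N, if the wrist force passes 120 N, or if a joint passes its speed limit or range.

### The arm

A 6-joint arm with a two-finger parallel gripper is mounted at the origin on the work surface. World frame = base frame: x ahead of the robot, y to its left, z up, the work surface at z = 0. Lengths are in m, angles in rad, forces in N, time in s.
With the tool pointing down it reaches from about 0.25 to 0.775 m from the base axis. Payload 8.9 kg.
Tool frame: the origin (TCP) lies midway between the tips of the shut fingers; the grasp point (between the pads) lies 19 mm behind it (manip.pinch_z is the distance from the TCP to the grasp point, in m); z points along the fingers, y is the line along which they close (so a half turn about z gives the same grasp; the last joint's range is limited). The gripper opens to 85 mm and grips with 20 to 120 N. Pads are 22 mm wide; open, the fingers measure 114 mm over their backs; the gripper's body (76 mm by 85 mm) begins 54 mm behind the grasp point. The pads swing forward as they close: fully open they stand 13 mm farther back than shut.
Start: joints at [-1.302, 0.291, -0.153, 1.127, 0, 1.431], TCP at [0.208, -0.482, 0.231] pointing down, gripper open.
Joint ranges: [-2.52, 2.52], [-0.91, 1.74], [-1.3, 1.37], [-1.96, 2.02], [-1.52, 1.47], [-3.14, 3.14]. Speed limits (rad/s): [2.22, 2.22, 2.79, 3.14, 3.14, 3.14].

### API

Orientations are given as a unit quaternion [w, x, y, z].
In Python, from cell import manip gives the robot as it stands.
- The arm moves only by the tool send_rows, never from a script. Its argument "increments" is one flat list of numbers, 6 for each row, row after row: the shift along the tool's x, y, z in mm, then the turn, a rotation vector about the tool's x, y, z in rad. In form: [x, y, z, ax, ay, az, x, y, z, ax, ay, az, ...]. A call has 1 to 8 rows; each row shifts and turns the commanded pose from where the row before left it, along the tool's axes as they then stand; what a row does not reach is not made up. A row lasts 1/8 s, in which the tool goes at most 62.5 mm and 10.7 degrees, less where a joint would pass 70% of its speed; a pose out of reach is approached as far as the arm can. A call is refused whole if a number of a shift passes 62.5 or a number of a turn 0.188, either way. A call with a gripper value outside its range is refused whole. "gripper" is the opening, from 0 (shut) to 1 (fully open), set as the call begins (left out, the last holds). The fingers move at their own pace and stop on an object; "newtons" is the grip in N (left out, the last holds). Time passes only in rows, so rows that do not move let the fingers close. It gives the time, the measured TCP pose, the force, the opening and the grip force at its end, in the units of the state.
- manip.state(): the state, without advancing time (a new reading comes with each control period).
- manip.read_camera(name): name is "side" or "top"; returns the picture (480x640x3 uint8, red, green, blue); there is no depth.
- manip.camera_model(name): a dict with "K" (3x3 intrinsics, pixels), "distortion" ([k1, k2, p1, p2, k3] as OpenCV has them; the pictures are not rectified), "R" (3x3) and "t" (3): a world point X has camera coordinates R X + t. Camera axes: x right, y down, z forward; pixel columns grow to the right and rows downward; lengths in m; the calibration is good to about 2 mm. A picture is of the moment at which its call begins. camera_model takes no time and is no camera call.
- manip.sign_off(): hands the job in; it is judged then, once.
Trained networks look in the newest picture that a camera, given by its name, has taken for a name from the list of things; names that differ only in an ending like _2 or _b are one class to them, and where a whole thing is asked for, a point or a joint stands for the part that bears it (a point fixed in the world has none). Each returns a list of dicts, best first, with "p" (0 to 1); they miss things now and then, are a little off and sometimes report something else, mostly with a low value. They report only what shows in the picture. A call takes as long as a camera call.
- manip.search_frame(camera, thing): "uv" ([column, row] in pixels, amid what is visible of it).
- manip.landmark_of(camera, thing): "uv" ([column, row] in pixels: a listed point, or the origin of a listed thing).
The state is a dict: "time_s": time; "q": joint angles; "qvel": joint speeds; "joint_efforts": joint torques, N m; "tool_pos": TCP position; "orientation": TCP orientation; "wrist_force": force on the tool from outside, world axes, zero at the start; "torque": the same for the moment, N m; "opening": finger opening in m; "finger_force": force on a finger pad.
Only numpy, scipy, OpenCV 4.12 (cv2) and the standard library are available. Lean on these libraries where they do the work, as an engineer would, in place of code of your own. Each camera call takes 0.05 s, during which the arm holds its last target. There are 200 camera calls.

## Working session

There is one attempt and no reset: what is moved stays moved. The work goes in short steps, Python scripts to look and compute and a tool call to move; the robot and the scene stay as the last step left them, time stands still between calls to the robot, and variables do not carry over. Pictures are saved under pics/ and viewed, at most 10 in all, crops included, and the job is handed in when it is done.

Besides the shell and the picture viewer there is one more tool, called after ">>>" as name(argument=value, ...) on one line, values as JSON. send_rows: Moves the arm, as the interface text tells. Its arguments: {"type":"object","properties":{"increments":{"type":"array"},"gripper":{"type":"number"},"newtons":{"type":"number"}},"required":["increments"]}

```bash
mkdir -p pics
cat > h.py <<'E'
import numpy as np,cv2
from cell import manip
def ray(cam,uv):
    m=manip.camera_model(cam);K=np.array(m["K"]);d=np.array(m["distortion"]);R=np.array(m["R"]);t=np.array(m["t"])
    n=cv2.undistortPoints(np.array([[uv]],float),K,d)[0,0]
    return -R.T@t, R.T@np.array([n[0],n[1],1.])
def atz(cam,uv,z):
    o,r=ray(cam,uv);return o+r*(z-o[2])/r[2]
def proj(cam,X):
    m=manip.camera_model(cam);R=np.array(m["R"]);rv=cv2.Rodrigues(R)[0]
    return cv2.projectPoints(np.array(X,float).reshape(-1,3),rv,np.array(m["t"],float),np.array(m["K"],float),np.array(m["distortion"],float))[0][:,0]
E
python3 - <<'E'
from h import *
for c in("top","side"):
    cv2.imwrite(f"pics/{c}1.png",manip.read_camera(c)[...,::-1])
    for n in("sandwich_warmer","sandwich_lever","canister_lever_knob","sandwich_box"):
        print(c,n,[(np.round(d["uv"]),round(d["p"],2)) for d in manip.search_frame(c,n)[:3]],[(np.round(d["uv"],1),round(d["p"],2)) for d in manip.landmark_of(c,n)[:3]])
print(manip.state())
E
```

```text
top sandwich_warmer [(array([245., 271.]), 0.87)] [(array([243.1, 247.4]), 0.79)]Traceback (most recent call last):
  File "<stdin>", line 5, in <module>
ValueError: it knows: canister_lever_knob, sandwich_box, sandwich_warmer
```

View pics/top1.png

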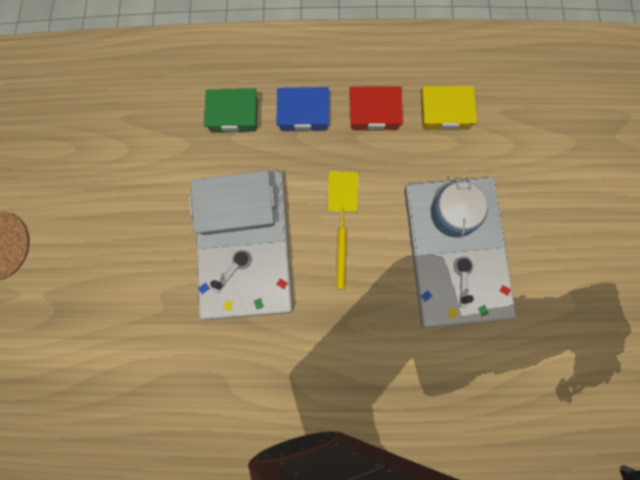

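The top view shows the steel container on the left warmer. Its pivot is near (241,259), its post near (216,285), and the marks are blue (204,288), yellow (228,305), green (258,303) and red (282,284).

Run:
```python
from h import *
from scipy.optimize import least_squares
img=manip.read_camera("side");cv2.imwrite("pics/side1.png",img[...,::-1])
uv=dict(b=(204,288),y=(228,305),g=(258,303.5),r=(282,284))
q=dict(b=0,y=.65,g=1.3,r=1.95)
P={k:atz("top",v,.046)[:2] for k,v in uv.items()}
def pred(p,k,):
    a=p[2]+np.pi-1+q[k];return p[:2]+.097*np.array([np.cos(a),np.sin(a)])
p0=[*atz("top",(241,262),.046)[:2],0]
s=least_squares(lambda p:np.concatenate([pred(p,k)-P[k] for k in uv]),p0)
print("pivot,yaw",s.x,"res mm",np.round(s.fun*1e3,1))
px,py,yaw=s.x
for z in(.105,): 
  k=atz("top",(216,285),z);print("knob",k,"r",np.hypot(*(k[:2]-s.x[:2])),"q",(np.arctan2(k[1]-py,k[0]-px)-yaw-np.pi+1)%(2*np.pi))
for qq in(0,.2,.3,.4,.5,1.3):
  a=yaw+np.pi-1+qq;X=[px+.07*np.cos(a),py+.07*np.sin(a),.105];print(qq,np.round(X,4),proj("top",X)[0],proj("side",X)[0])
print(proj("side",[[*P[k],.046] for k in uv]))
for n in("sandwich_warmer","canister_lever_knob","sandwich_box"):
  for c in("top","side"):
    print(c,n,[(np.round(d["uv"],1),round(d["p"],2)) for d in manip.landmark_of(c,n)[:3]])
w=[px+.035*np.cos(yaw),py+.035*np.sin(yaw),0];print("warmer",w,proj("top",w),proj("side",w))
print(manip.state())
```

```text
pivot,yaw [0.55940051 0.20088383 0.0725168 ] res mm [ 0.4  0.6 -0.3  0.2 -0.3 -0.7  0.2 -0.1]
knob [0.50092405 0.23901575 0.105     ] r 0.06981074096780727 q 0.34964017604113584
0 [0.5174 0.2569 0.105 ] [207.15368532 276.46650358] [259.91905957 188.72652484]
0.2 [0.5071 0.2474 0.105 ] [211.79360485 281.78589466] [256.0298802 191.1944347]
0.3 [0.5027 0.242  0.105 ] [214.50919659 284.06006938] [254.42238599 192.55399414]
0.4 [0.4989 0.2361 0.105 ] [217.45364344 286.04402515] [253.06395801 193.98192146]
0.5 [0.4957 0.2299 0.105 ] [220.59746121 287.71639293] [251.97070129 195.46553669]
1.3 [0.4942 0.1754 0.105 ] [248.79391965 288.45191818] [253.92895034 207.58134805]
[[254.02838642 206.48943542]
 [241.89592384 219.19122269]
 [245.69813582 233.22488539]
 [265.58606313 242.89622135]]
top sandwich_warmer [(array([243.1, 247.4]), 0.79)]
side sandwich_warmer [(array([296.4, 236.3]), 0.58)]
top canister_lever_knob [(array([467.6, 298. ]), 0.88)]
side canister_lever_knob [(array([274.4, 348. ]), 0.66)]
top sandwich_box [(array([237.2, 206.3]), 0.67)]
side sandwich_box [(array([327.9, 206.6]), 0.7)]
warmer [np.float64(0.5943085274799225), np.float64(0.20341969778245186), 0] [[245.30407499 246.5892784 ]] [[297.73242892 233.75400842]]
{'time_s': 0.55, 'q': array([-1.30229660e+00,  2.90713432e-01, -1.53459679e-01,  1.12668222e+00,
       -3.91377022e-06,  1.43145771e+00]), 'qvel': array([ 0.00048489,  0.0015458 ,  0.00311542,  0.00138889, -0.00050333,
        0.00088455]), 'joint_efforts': array([-1.38737480e-03, -5.36729085e+01,  3.31494570e+01,  2.58325257e-03,
       -1.65928218e-04,  7.23532754e-07]), 'tool_pos': array([ 0.20820501, -0.48192014,  0.23127582]), 'orientation': array([-2.93159132e-05,  9.79280433e-01,  2.02508846e-01, -3.85684720e-06]), 'wrist_force': array([-0.17927694, -0.47615895,  0.71434284]), 'torque': array([-0.00541321, -0.01012599,  0.01810606]), 'finger_force': 0.0, 'opening': 0.08531229812621563}
```

View pics/side1.png

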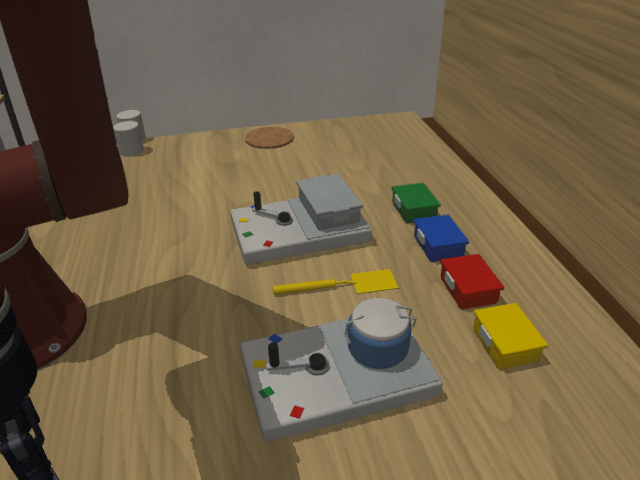

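The side view agrees with this: the post top is at (257,193), the marks project to within a few pixels, and q ≈ 0.35. Next I work out the travel rows.

```bash
cat >> h.py <<'E'
from scipy.spatial.transform import Rotation as Ro
def rows(target,heading,n):
    s=manip.state();w=s["orientation"];R=Ro.from_quat([*w[1:],w[0]]).as_matrix()
    T=np.column_stack([[np.cos(heading),np.sin(heading),0],[np.sin(heading),-np.cos(heading),0],[0,0,-1]])
    rv=Ro.from_matrix(R.T@T).as_rotvec()/n
    d=(np.array(target)-s["tool_pos"])/n*1e3
    for i in range(n):
        print(*np.round(R.T@d,1),*np.round(rv,3),sep=",",end=",\n")
        R=R@Ro.from_rotvec(rv).as_matrix()
E
python3 -c "
from h import *
rows([.501,.239,.20],np.pi,16)"
```

```text
34.7,-34.1,2.0,-0.0,-0.0,-0.171,
40.0,-27.7,2.0,-0.0,-0.0,-0.171,
44.1,-20.5,2.0,-0.0,-0.0,-0.171,
46.9,-12.7,2.0,-0.0,-0.0,-0.171,
48.4,-4.6,2.0,-0.0,-0.0,-0.171,
48.5,3.7,2.0,-0.0,-0.0,-0.171,
47.1,11.9,2.0,-0.0,-0.0,-0.171,
44.4,19.8,2.0,-0.0,-0.0,-0.171,
40.4,27.0,2.0,-0.0,-0.0,-0.171,
35.2,33.5,2.0,-0.0,-0.0,-0.171,
29.0,39.0,2.0,-0.0,-0.0,-0.171,
22.0,43.4,2.0,-0.0,-0.0,-0.171,
14.3,46.5,2.0,-0.0,-0.0,-0.171,
6.1,48.2,2.0,-0.0,-0.0,-0.171,
-2.1,48.6,2.0,-0.0,-0.0,-0.171,
-10.4,47.5,2.0,-0.0,-0.0,-0.171,
```

>>> send_rows(increments=[35,-34,0,0,0,-0.171,40,-28,0,0,0,-0.171,44,-20,0,0,0,-0.171,47,-13,0,0,0,-0.171,48,-5,0,0,0,-0.171,48,4,0,0,0,-0.171,47,12,0,0,0,-0.171,44,20,0,0,0,-0.171], gripper=1)

```text
time_s: 1.55
tool_pos: [0.355, -0.1212, 0.2316]
orientation: [0.0, 0.629, 0.777, 0.0]
wrist_force: [1.5, -0.4, -0.3]
opening: 0.0854
finger_force: 0.0
```

>>> send_rows(increments=[40,27,4,0,0,-0.171,35,34,4,0,0,-0.171,29,39,4,0,0,-0.171,22,43,4,0,0,-0.171,14,46,4,0,0,-0.171,6,48,4,0,0,-0.171,-2,48,4,0,0,-0.171,-10,47,3,0,0,-0.171])

```text
time_s: 2.55
tool_pos: [0.5002, 0.2372, 0.2002]
orientation: [0.0, -0.004, 1.0, -0.0]
wrist_force: [1.4, -0.5, -0.1]
opening: 0.0857
finger_force: 0.0
```

>>> send_rows(increments=[0,0,0,0,0,0,0,0,0,0,0,0])

```text
time_s: 2.8
tool_pos: [0.4993, 0.2353, 0.2001]
orientation: [-0.0, -0.001, 1.0, -0.0]
wrist_force: [-1.1, -0.7, 0.9]
opening: 0.0855
finger_force: 0.0
```

Run:
```python
from h import *
for c in("top","side"): 
    im=manip.read_camera(c)
    x,y=(130,160) if c=="top" else (150,90)
    cv2.imwrite(f"pics/{c}2.png",cv2.resize(im[y:y+200,x:x+260,::-1],None,fx=3,fy=3))
s=manip.state();print(s["time_s"],s["tool_pos"],s["orientation"],s["q"])
rows([.501,.239,.12],np.pi,3)
```

```text
2.9 [0.49945008 0.23474764 0.20042072] [-9.37531257e-05 -2.52401056e-04  9.99999957e-01 -1.19516125e-04] [ 3.06987981e-01  3.60321730e-01 -1.36481187e-01  1.07424434e+00
 -1.71258085e-04  3.06483200e-01]
-0.5,1.4,26.8,-0.0,-0.0,0.0,
-0.5,1.4,26.8,-0.0,-0.0,0.0,
-0.5,1.4,26.8,-0.0,-0.0,0.0,
```

View pics/side2.png

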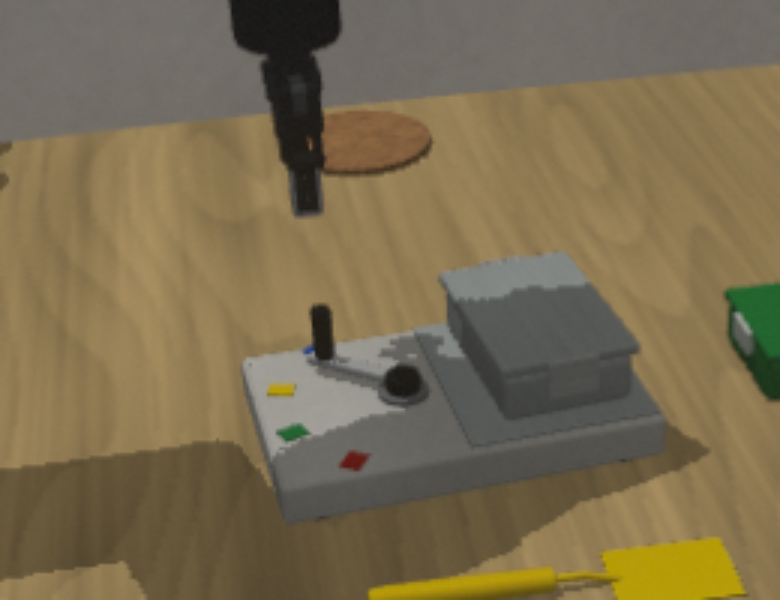

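The crop shows the post top at about (257,193), with the fingers just above it and slightly toward the robot. I descend over (0.503, 0.239).

>>> send_rows(increments=[-1,1,27,0,0,0,-1,1,27,0,0,0,-1,2,27,0,0,0,-1,0,25,0,0,0,0,0,25,0,0,0,0,0,0,0,0,0])

```text
time_s: 3.65
tool_pos: [0.5024, 0.2383, 0.0683]
orientation: [-0.001, -0.0, 1.0, -0.001]
wrist_force: [-0.6, -0.5, 0.6]
opening: 0.0852
finger_force: 0.0
```

Run:
```python
from h import *
im=manip.read_camera("side")
cv2.imwrite(f"pics/side3.png",cv2.resize(im[90:290,150:410,::-1],None,fx=3,fy=3))
s=manip.state();print(s["time_s"],s["tool_pos"],s["wrist_force"])
```

```text
3.7 [0.50332672 0.23873652 0.06948617] [ 0.54397764 -0.56241008 -0.07991781]
```

View pics/side3.png

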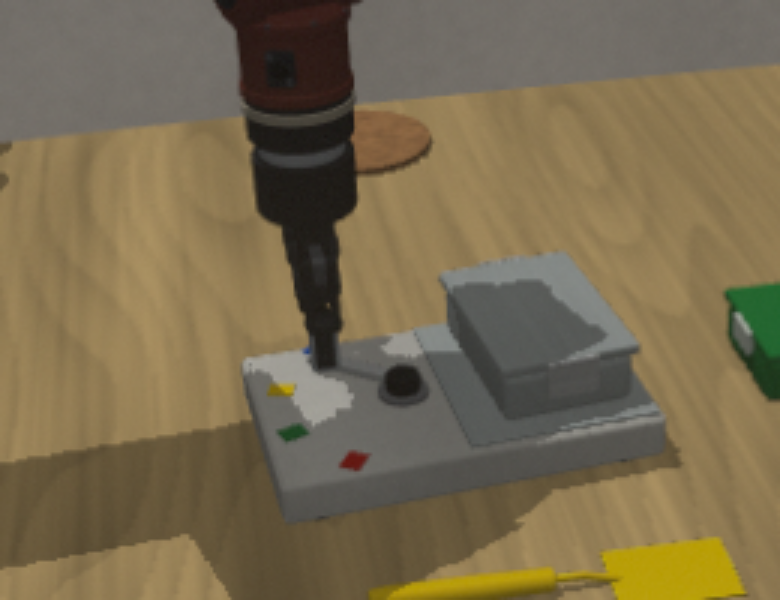

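The fingers straddle the post at crop (322,335), so I close them.

>>> send_rows(increments=[0,0,0,0,0,0,0,0,0,0,0,0,0,0,0,0,0,0,0,0,0,0,0,0,0,0,0,0,0,0,0,0,0,0,0,0], gripper=0, newtons=30)

```text
time_s: 4.45
tool_pos: [0.5032, 0.2404, 0.0696]
orientation: [-0.0, -0.001, 1.0, 0.001]
wrist_force: [-2.9, 3.7, 3.8]
opening: 0.0149
finger_force: 29.3
```

Run:
```python
from h import *
s=manip.state();print(s["time_s"],s["tool_pos"],s["wrist_force"],s["opening"],s["finger_force"])
c=np.array([.5594,.2009]);yaw=.0725
def pt(q): a=yaw+np.pi-1+q;return c+.07*np.array([np.cos(a),np.sin(a)])
d=s["tool_pos"][:2]-c;print("r",np.hypot(*d))
q0=(np.arctan2(d[1],d[0])-yaw-np.pi+1)%(2*np.pi);print("q0",q0)
n=12;qs=np.linspace(q0,1.3,n+1);off=0
P=np.array([pt(q) for q in qs]);D=np.diff(P,axis=0)*1e3
print(np.round(np.c_[-D[:,0],D[:,1]],1),P[0],P[-1])
```

```text
4.45 [0.5031684  0.240406   0.06958825] [-2.94402989  3.68393409  3.82325555] 0.014915943181136598 29.3428972363472
r 0.06872202822384837
q0 0.3150587918074188
[[ 3.1 -4.8]
 [ 2.7 -5.1]
 [ 2.3 -5.3]
 [ 1.8 -5.4]
 [ 1.4 -5.6]
 [ 0.9 -5.7]
 [ 0.5 -5.7]
 [-0.  -5.7]
 [-0.5 -5.7]
 [-1.  -5.7]
 [-1.4 -5.6]
 [-1.9 -5.4]] [0.5021227  0.24114067] [0.49420057 0.17542384]
```

The post is gripped. I sweep it along the arc.

>>> send_rows(increments=[3,-5,0,0,0,0,2.7,-5,0,0,0,0,2.3,-5.3,0,0,0,0,1.8,-5.4,0,0,0,0,1.4,-5.6,0,0,0,0,0.9,-5.7,0,0,0,0])

```text
time_s: 5.2
tool_pos: [0.4897, 0.2088, 0.0694]
orientation: [-0.002, -0.002, 1.0, 0.001]
wrist_force: [-7.6, 7.0, 6.3]
opening: 0.0151
finger_force: 30.0
```

>>> send_rows(increments=[0.5,-5.7,0,0,0,0,0,-5.7,0,0,0,0,-0.5,-5.7,0,0,0,0,-1,-5.7,0,0,0,0,-1.4,-5.6,0,0,0,0,-1.9,-5.4,0,0,0,0,0,0,0,0,0,0,0,0,0,0,0,0])

```text
time_s: 6.2
tool_pos: [0.495, 0.1738, 0.0692]
orientation: [-0.001, -0.001, 1.0, -0.0]
wrist_force: [-6.2, 0.0, 3.4]
opening: 0.015
finger_force: 29.8
```

Run:
```python
from h import *
s=manip.state();print(s["time_s"],s["tool_pos"],s["wrist_force"],s["opening"],s["finger_force"])
c=np.array([.5594,.2009]);yaw=.0725
d=s["tool_pos"][:2]-c;print("r",np.hypot(*d),"q",(np.arctan2(d[1],d[0])-yaw-np.pi+1)%(2*np.pi))
```

```text
6.2 [0.49504615 0.17379999 0.06924254] [-6.24502906  0.03422007  3.44017695] 0.015020278439676904 29.847544133663177
r 0.06982713771531432 q 1.3260706237849593
```

>>> send_rows(increments=[0,0,0,0,0,0,0,0,0,0,0,0,0,0,0,0,0,0,0,0,0,0,0,0], gripper=1)

```text
time_s: 6.7
tool_pos: [0.4962, 0.1737, 0.0693]
orientation: [0.0, -0.001, 1.0, -0.0]
wrist_force: [1.1, -0.1, 0.1]
opening: 0.0845
finger_force: 0.0
```

>>> send_rows(increments=[0,0,-25,0,0,0,0,0,-30,0,0,0,0,0,-35,0,0,0,0,0,-35,0,0,0,40,-30,-10,0,0,0,50,-50,0,0,0,0,50,-50,0,0,0,0,50,-50,0,0,0,0])

```text
time_s: 7.7
tool_pos: [0.3225, 0.0099, 0.2043]
orientation: [0.0, -0.002, 1.0, -0.0]
wrist_force: [1.0, -1.2, -0.1]
opening: 0.0851
finger_force: 0.0
```

Run:
```python
from h import *
a=manip.read_camera("top")[220:340,170:310,::-1];b=manip.read_camera("side")[150:270,210:350,::-1]
f=lambda i:cv2.resize(i,None,fx=2.8,fy=2.8,interpolation=cv2.INTER_CUBIC)
cv2.imwrite("pics/after.png",np.hstack([f(a),f(b)]))
c=np.array([.5594,.2009]);yaw=.0725
for q in(1.2,1.25,1.3,1.35,1.4):
  an=yaw+np.pi-1+q;X=[*(c+.07*np.array([np.cos(an),np.sin(an)])),.105]
  print(q,(proj("top",X)[0]-[170,220])*2.8,(proj("side",X)[0]-[210,150])*2.8+[392,0])
s=manip.state();print(s["time_s"],s["tool_pos"],s["wrist_force"])
```

```text
1.2 [210.86010265 194.94023074] [511.31207141 157.32010893]
1.25 [215.76622125 193.42534476] [513.05073256 159.29484844]
1.3 [220.5978068  191.66680786] [514.99747948 161.21683765]
1.35 [225.342264   189.66922306] [517.14844419 163.08057108]
1.4 [229.9872369  187.43784191] [519.49911343 164.8806443 ]
7.8 [0.31995754 0.00837153 0.20408274] [ 0.44907298  0.28463044 -0.11587325]
```

View pics/after.png

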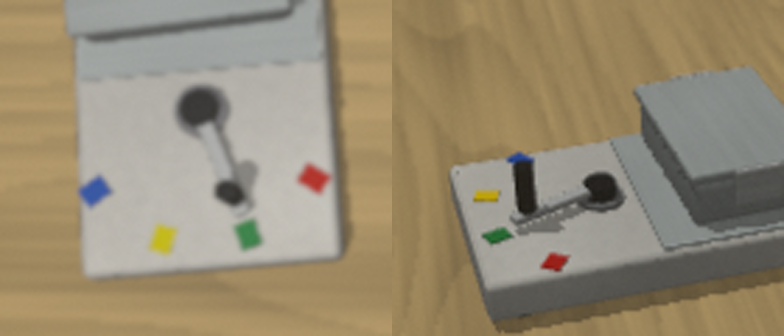

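The lever now lies near the green mark: the arm tip is at (243,211) and green at (248,235) in the left crop. I check the residual with a silhouette fit.

Run:
```python
from h import *
im=manip.read_camera("top");g=im.max(axis=2).astype(float)
m=((g<75).astype(np.uint8))
n,l,st,ce=cv2.connectedComponentsWithStats(m)
for i in range(1,n):
    if 170<ce[i][0]<310 and 240<ce[i][1]<320 and st[i][4]>10: print("dark",st[i],np.round(ce[i],2))
c=np.array([.5594,.2009]);yaw=.0725;th=np.linspace(0,6.28,40)
for q in(1.2,1.25,1.3,1.35,1.4,1.45):
  a=yaw+np.pi-1+q;u=np.array([np.cos(a),np.sin(a)]);k=c+.07*u
  pts=[[k[0]+.008*np.cos(t),k[1]+.008*np.sin(t),z] for t in th for z in(.061,.105)]
  h=cv2.convexHull(proj("top",pts).astype(np.float32));M=cv2.moments(h)
  print(q,"post",np.round([M["m10"]/M["m00"],M["m01"]/M["m00"]],2),"area",M["m00"],"tip",np.round((proj("top",[*(c+.084*u),.057])[0]-[170,220])*2.8,1))
print((proj("top",[*c,.06])[0]),(proj("top",[*c,.075])[0]))
```

```text
dark [235 252  13  12 122] [240.74 257.78]
dark [248 286   9   7  46] [252.02 288.61]
1.2 post [247.15 290.58] area 88.69518220773898 tip [227.6 220. ]
1.25 post [248.86 290.05] area 88.21855325694196 tip [233.2 218.3]
1.3 post [250.55 289.43] area 87.75530886906199 tip [238.7 216.3]
1.35 post [252.21 288.74] area 87.30713194538839 tip [244.2 214. ]
1.4 post [253.84 287.95] area 86.89228493603878 tip [249.5 211.4]
1.45 post [255.42 287.09] area 86.56864880514331 tip [254.7 208.6]
[240.84269042 258.34180109] [239.44599197 257.18680332]
```

Run:
```python
from h import *
im=manip.read_camera("top").astype(int)
print(im[280:300,242:262].max(axis=2))
for T in(90,105,120):
  n,l,st,ce=cv2.connectedComponentsWithStats((im.max(axis=2)<T).astype(np.uint8))
  print(T,[(st[i],np.round(ce[i],2)) for i in range(1,n) if abs(ce[i]-[251,289]).max()<8])
```

```text
[[186 187 189 184 177 172 172 174 175 169 149 133 131 135 136 135 136 134
  137 147]
 [186 188 188 185 177 171 170 174 174 168 148 130 127 131 136 136 136 135
  136 146]
 [188 188 189 188 181 172 169 172 173 168 148 126 122 130 136 136 135 136
  138 152]
 [190 190 189 189 182 172 162 158 159 154 139 123 120 127 133 135 135 135
  144 164]
 [189 188 189 189 181 165 144 125 118 115 111 107 110 120 130 134 135 136
  147 170]
 [188 188 189 185 169 140 109  84  74  75  78  84  91 107 124 133 135 140
  153 176]
 [187 189 189 181 153 112  78  63  62  60  63  67  72  90 114 130 135 145
  164 182]
 [188 189 189 178 145  97  65  59  59  61  60  59  60  72  98 121 135 149
  170 187]
 [189 189 189 178 143  94  62  60  60  61  60  57  54  59  82 112 131 148
  171 186]
 [189 190 188 178 146  99  67  60  60  62  62  58  56  56  72 102 126 148
  171 187]
 [190 191 189 182 159 123  92  74  63  60  59  57  55  55  70  96 123 144
  166 185]
 [190 190 191 188 178 158 135 107  82  67  58  54  53  66  86 107 123 138
  156 178]
 [189 191 193 191 188 183 170 149 124 100  80  68  75  95 119 131 131 134
  150 174]
 [190 190 191 191 190 189 185 179 166 148 123 111 118 134 151 154 142 138
  154 175]
 [190 190 191 191 189 189 188 189 184 177 160 154 158 164 168 164 150 151
  168 182]
 [188 190 190 191 190 189 190 189 189 184 174 169 171 170 166 161 159 168
  181 190]
 [188 190 190 191 189 191 191 191 190 187 182 175 168 162 158 161 170 181
  185 189]
 [188 188 190 190 190 191 191 191 189 190 186 181 170 165 167 170 176 175
  171 179]
 [188 188 189 189 190 190 191 191 190 189 189 185 180 173 172 168 163 156
  153 165]
 [188 188 189 189 189 190 191 190 191 189 187 182 177 168 156 148 142 137
  138 153]]
90 [(array([248, 285,   9,   8,  56], dtype=int32), array([251.96, 288.38]))]
105 [(array([247, 285,  11,   8,  67], dtype=int32), array([252.  , 288.42]))]
120 [(array([247, 284,  11,  10,  82], dtype=int32), array([252.15, 288.22]))]
```

All estimates put q at about 1.33, slightly past the mark. There is plenty of time, so I regrip and nudge the post back about 2 mm.

>>> send_rows(increments=[-50,50,0,0,0,0,-50,50,0,0,0,0,-50,50,0,0,0,0,-40,30,10,0,0,0,0,0,30,0,0,0,0,0,0,0,0,0])

```text
time_s: 8.65
tool_pos: [0.4947, 0.1751, 0.1619]
orientation: [-0.002, -0.002, 1.0, -0.0]
wrist_force: [-0.5, -0.9, 1.1]
opening: 0.0852
finger_force: 0.0
```

```bash
python3 -c "
from h import *
print(manip.state()['tool_pos']);rows([.495,.1738,.0693],np.pi,4)"
```

```text
[0.49472297 0.17508442 0.16191228]
-0.2,-0.3,23.2,-0.0,-0.001,0.001,
-0.1,-0.3,23.2,-0.0,-0.001,0.001,
-0.1,-0.3,23.2,-0.0,-0.001,0.001,
-0.1,-0.3,23.2,-0.0,-0.001,0.001,
```

>>> send_rows(increments=[0,0,30,0,0,0,0,0,30,0,0,0,0,0,32,0,0,0,0,0,0,0,0,0])

```text
time_s: 9.15
tool_pos: [0.4948, 0.1739, 0.0716]
orientation: [-0.001, -0.001, 1.0, -0.0]
wrist_force: [-0.7, 0.5, 0.2]
opening: 0.0853
finger_force: 0.0
```

>>> send_rows(increments=[0,0,0,0,0,0,0,0,0,0,0,0,0,0,0,0,0,0,0,0,0,0,0,0,0,0,0,0,0,0,0,0,0,0,0,0], gripper=0, newtons=30)

```text
time_s: 9.9
tool_pos: [0.4963, 0.1738, 0.0728]
orientation: [0.0, -0.001, 1.0, 0.0]
wrist_force: [-1.5, -0.3, 6.4]
opening: 0.0156
finger_force: 29.4
```

```bash
python3 -c "
from h import *
s=manip.state();print(s['tool_pos'],s['wrist_force'],s['opening'])"
```

```text
[0.49634901 0.17380851 0.07279428] [-1.54058977 -0.29679196  6.41081578] 0.015550065222203192
```

>>> send_rows(increments=[0.3,1,0,0,0,0,0.5,1,0,0,0,0,0,0,0,0,0,0,0,0,0,0,0,0])

```text
time_s: 10.4
tool_pos: [0.4958, 0.1751, 0.0728]
orientation: [0.001, -0.001, 1.0, -0.001]
wrist_force: [-0.6, -4.4, 5.3]
opening: 0.0151
finger_force: 29.6
```

>>> send_rows(increments=[0,0,0,0,0,0,0,0,0,0,0,0,0,0,0,0,0,0,0,0,0,0,0,0], gripper=1)

```text
time_s: 10.9
tool_pos: [0.4952, 0.1758, 0.0722]
orientation: [-0.0, -0.001, 1.0, 0.0]
wrist_force: [-0.8, 0.2, 0.6]
opening: 0.0847
finger_force: 0.0
```

>>> send_rows(increments=[0,0,-25,0,0,0,0,0,-30,0,0,0,0,0,-35,0,0,0,0,0,-35,0,0,0,40,-30,-10,0,0,0,50,-50,0,0,0,0,50,-50,0,0,0,0,50,-50,0,0,0,0])

```text
time_s: 11.9
tool_pos: [0.3216, 0.012, 0.2073]
orientation: [0.0, -0.002, 1.0, -0.0]
wrist_force: [0.1, -1.0, 1.2]
opening: 0.0849
finger_force: 0.0
```

Run:
```python
from h import *
im=manip.read_camera("top").astype(int)
for T in(75,90,105):
  n,l,st,ce=cv2.connectedComponentsWithStats((im.max(axis=2)<T).astype(np.uint8))
  print(T,[(st[i],np.round(ce[i],2)) for i in range(1,n) if abs(ce[i]-[251,289]).max()<8])
for n in("canister_lever_knob","sandwich_box"): print([(np.round(d["uv"],1),round(d["p"],2)) for d in manip.landmark_of("top",n)[:3]])
a=im[220:340,170:310,::-1].astype(np.uint8)
cv2.imwrite("pics/after2.png",cv2.resize(a,None,fx=3,fy=3,interpolation=cv2.INTER_CUBIC))
s=manip.state();print(s["time_s"],s["tool_pos"],s["wrist_force"])
```

```text
75 [(array([247, 286,   9,   7,  45], dtype=int32), array([251.16, 288.71]))]
90 [(array([247, 285,  10,   8,  56], dtype=int32), array([251.23, 288.57]))]
105 [(array([246, 285,  11,   9,  70], dtype=int32), array([251.31, 288.61]))]
[(array([469.8, 296.8]), 0.76)]
[(array([237. , 204.9]), 0.84)]
12.05 [0.32159209 0.01141414 0.20750435] [0.48729458 0.70951615 1.32371293]
```

View pics/after2.png

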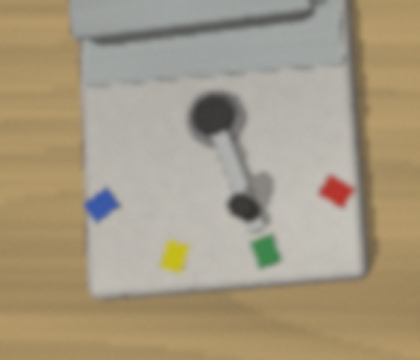

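The arm tip at crop (259,229) now points at the green mark at (265,250), with q ≈ 1.31. The container has not moved, and the gripper is clear.

```bash
python3 -c "
from cell import manip
print(manip.sign_off())"
```

```text
the job is handed in; nothing more can be done
None
```

The sandwich warmer's lever is at its green mark (I measure about 1.31 rad against 1.30) and released. The container and the other warmer's lever were left alone, and the job was handed in at about 12 s.

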